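# Clamp a lens post in its locating V and tighten the knob to the click

### The arm

A 6-joint arm with a two-finger parallel gripper is mounted at the origin on the work surface. World frame = base frame: x ahead of the robot, y to its left, z up, the work surface at z = 0. Lengths are in m, angles in rad, forces in N, time in s.
With the tool pointing down it reaches from about 0.225 to 0.875 m from the base axis. Payload 3.4 kg.
Tool frame: the origin (TCP) lies midway between the tips of the shut fingers; the grasp point (between the pads) lies 19 mm behind it (manip.grasp_offset is the distance from the TCP to the grasp point, in m); x points along the fingers, y is the direction in which the jaws open and shut, and the axes are right-handed (so a half turn about x gives the same grasp; the last joint's range is limited). The gripper opens to 85 mm and grips with 20 to 120 N. Pads are 22 mm wide; open, the fingers measure 114 mm over their backs; the gripper's body (76 mm by 85 mm) begins 54 mm behind the grasp point. The pads swing forward as they close: fully open they stand 13 mm farther back than shut.
Start: joints at [-0.121, 0.276, 1.505, -0, 1.361, -0.121], TCP at [0.575, -0, 0.231] pointing down, gripper open.
Joint ranges: [-2.89, 2.89], [-0.75, 2.08], [0.22, 2.7], [-1.18, 4.32], [0.11, 2.71], [-2.7, 2.7]. Speed limits (rad/s): [2.57, 2.57, 3.14, 3.14, 3.14, 3.14].

### API

Orientations are given as a unit quaternion [w, x, y, z].
In Python, from rig import manip gives the robot as it stands.
- The arm moves only by the shell command python3 -m creep 'ROWS' [OPENING] [FORCE]. ROWS is a JSON object of lists of equal length, an entry for each row: "delta_pos": the shift along the tool's x, y, z in cm, a list of three; "dr": the turn, a rotation vector about the tool's x, y, z in rad, a list of three. In form: {"delta_pos": [[dx, dy, dz], ...], "dr": [[rx, ry, rz], ...]}. A call has 1 to 10 rows; each row is the pose to reach, as a shift and turn from the pose commanded when the call began, along the tool's axes at that moment; what a row does not reach only later rows make up. A row lasts 1/10 s, in which the tool goes at most 50 mm and 8.59 degrees, less where a joint would pass 70% of its speed; a pose out of reach is approached as far as the arm can. A call with a gripper value outside its range is refused whole. OPENING is the opening, from -1 (shut) to 1 (fully open), set as the call begins (- or left out, the last holds). The fingers move at their own pace and stop on an object; FORCE is the grip in N (left out, the last holds). Time passes only in rows, so rows that repeat a pose let the fingers close. It gives the time, the measured TCP pose, the force and the opening at its end, in the units of the state.
- manip.get_state(): the state, without advancing time (a new reading comes with each control period).
- manip.get_image(name): name is "scene" or "side" or "wrist"; returns a dict with "pixels" (420x560x3 uint8, blue, green, red), "depth" (420x560 float32, m along the optical axis (not along the pixel's ray), 0 where there is no reading), "intrinsics" (3x3 intrinsics, pixels), "k1" (the pictures are not rectified: a ray, as slopes to the right and down, at radius r is drawn at 1 + k1 r^2 times it, then the intrinsics apply), "rvec" (rotation vector, rad) and "tvec" (3), from world to camera coordinates, as OpenCV has them. Camera axes: x right, y down, z forward; pixel columns grow to the right and rows downward; lengths in m; the calibration is good to about 2 mm. A picture is of the moment at which its call begins.
- manip.sign_off(): hands the job in, once; it reports no verdict.
The state is a dict: "clock": time; "qpos": joint angles; "qd": joint speeds; "effort": joint torques, N m; "position": TCP position; "ee_rot": TCP orientation; "contact_force": force on the tool from outside, world axes, zero at the start; "moment": the same for the moment, N m; "width": finger opening in m.
Only numpy, scipy, OpenCV 4.12 (cv2) and the standard library are available. Lean on these libraries where they do the work, as an engineer would, in place of code of your own. Each camera call takes 0.05 s, during which the arm holds its last target. There are 200 camera calls.

### The job

Mount the lens: stand the post that carries the round lens in the V of the clamp, sliding it in under the raised strap until its foot is fully home and bears, with a gentle push, on both faces of the V, and let go of it. Then turn the clamp's knob clockwise until its slip clutch clicks, so that the post is held down at the set torque; stop at the first click (going on to a second over-tightens it) and let go. Leave everything else on the table where it is.

Things in the scene. Friction and masses are not known exactly. Their poses are not given: they have to be found in the camera images.
- lens_post: lens on a loose pedestal post, 0.2 to 0.42 kg, the only post with a round head: steel foot 44 mm across, 8 high; stem 20 across up to 47; on it a black lens ring 52 mm across and 14 thick on edge, ring centre 70 and top 96 mm above the underside. Pinch the ring from above across its 14 mm. Origin: centre of the foot's underside; z up; x along the lens axis. It may be clamped any way round.
- clamp_seat (a point): a point on the board, fixed to the clamp: the lens post's origin lies here when its foot touches both faces of the V. z up; x points straight out of the clamp's mouth; the knob's axis stands 75 mm behind (x = -75 mm). The clamp is screwed to the board: an aluminium base 7 mm high and 66 wide with the V at its front, and over it a forked steel strap with the knob.
- v_block: the V at the front of the clamp's base: two upright aluminium faces, 7 mm high, at 90 degrees, symmetric about the x axis of clamp_seat. Origin: under the knob's axis, x out of the mouth. Ground faces: pushing the post against them with more than 12 N spoils them; press lightly (2 to 6 N) for a moment. If one face alone bears, the push comes back aslant; if both, straight back along +x.
- strap: forked steel strap over the base, 9 mm thick, 56 wide, drawn down by the screw. Origin: on the knob's axis, at its underside, which starts 9.8 to 13.2 mm above the board. Its two tines, 28 mm apart, reach 23 mm out beyond clamp_seat. A foot cannot be lowered between them: slide it in along -x from at least 48 mm before clamp_seat, upright, on the board or under 1.5 mm above it.
- knob_grip (a point): on the knob's axis, where to grip: 12 mm below its top, 64 mm above the board. Black fluted knob, 36 mm across, 50 to 76 mm above the board (its height stays), free for 45 mm around; x turns with it (index line). Clockwise seen from above tightens. Hold it with 30 N or more. A stroke of one grasp is too short: the strap bears on the foot only after 0.9 to 2.9 rad, which differs each time.
- spindle: the upright steel screw under the knob, 13 mm across, which the knob turns through a slip clutch; it draws the strap down 1.8 mm per rad and stays where it is left. Turning takes 0.11 to 0.16 N m; once the strap bears on the foot the torque climbs within 0.25 rad to about 0.25 N m and the clutch slips. Origin: on its axis, 13 mm above the board. Its slotted end shows in the knob's top.
- clutch_knob (a joint): slip of the knob against the screw, rad, clockwise positive, 0 at the start; near 0 while the knob takes the screw along. One click is 0.63 rad: the torque is highest as slip begins, falls to nothing at the crest at 0.31, then the knob runs ahead by itself into the next notch at 0.63. The second click, which over-tightens, has its crest at 0.94: stop well before, and let go between 0.4 and 0.8.
- mirror_post: bystander: the same pedestal post with a black square mirror mount, 50 x 50 x 12 mm, top 96 mm above the board. Origin: centre of the foot's underside.
- bare_post: bystander: a pedestal post with nothing on it, foot 44 mm, 65 mm high. Origin: centre of the foot's underside.
- slide_box: bystander: grey-green box for microscope slides, 85 x 105 x 34 mm. Origin: centre of the underside.
- oil_bottle: bystander: small amber bottle of immersion oil with a black cap, 34 mm across, 75 mm high. Origin: centre of the underside.
- driver: bystander: screwdriver with a black handle, 170 mm long, lying between the robot and the clamp. Origin: its middle, on the board.
- lens_case: bystander: round white lens case, 57 mm across, 22 mm high. Origin: centre of the underside.

How it is judged:
By the outcome, as a careful person would: the job done as asked, in the order asked, and still so for the second after the job is handed in, with the robot touching nothing.
It also fails if it takes over 72 s, if anything falls off the work surface, if the arm or the gripper's body presses on something with over 40 N, if the wrist force passes 120 N, or if a joint passes its speed limit or range.

## Working session

There is one attempt and no reset: what is moved stays moved. The work goes in short steps, Python scripts to look and compute and a shell command to move; the robot and the scene stay as the last step left them, time stands still between calls to the robot, and variables do not carry over. Pictures are saved under pics/ and viewed, about 8 in all and at most 12, crops included, and the job is handed in when it is done.

```bash
ls; mkdir -p pics; cat > h.py <<'E'
import numpy as np, cv2
from rig import manip
from scipy.spatial.transform import Rotation as R
def cloud(im):
    K=im["intrinsics"];d=im["depth"];h,w=d.shape
    u,v=np.meshgrid(np.arange(w),np.arange(h))
    dist=np.array([im["k1"],0,0,0,0.])
    n=cv2.undistortPoints(np.stack([u.ravel(),v.ravel()],1).astype(np.float32)[:,None],np.array(K),dist)[:,0].reshape(h,w,2)
    pc=np.dstack([n[...,0]*d,n[...,1]*d,d])
    Rm=cv2.Rodrigues(np.array(im["rvec"],float))[0]
    P=(pc-np.array(im["tvec"]).ravel())@Rm
    P[d==0]=np.nan
    return P
def st():
    s=manip.get_state();q=s["ee_rot"];r=R.from_quat([q[1],q[2],q[3],q[0]])
    return s,np.array(s["position"]),r
E
python3 - <<'E'
from h import *
for n in ("scene","side"):
    im=manip.get_image(n);cv2.imwrite(f"pics/{n}0.png",im["pixels"]);P=cloud(im);np.save(f"pics/{n}0.npy",P)
    print(n,np.round(-cv2.Rodrigues(np.array(im["rvec"],float))[0].T@np.array(im["tvec"]).ravel(),3), im["k1"])
s,p,r=st();print(s);print(r.as_matrix().round(3))
E
```

```text
pics
scene [0.929 0.498 0.683] -0.13230920844248742
side [0.169 0.501 0.488] 0.04103101043611385
{'clock': 0.1, 'qpos': array([-1.20946383e-01,  2.76552737e-01,  1.50597724e+00,  7.66604064e-07,
        1.36072074e+00, -1.20995703e-01]), 'qd': array([-0.00069692, -0.00179612, -0.00192498,  0.00012053,  0.0006092 ,
        0.00145658]), 'effort': array([ 1.55745878e-03, -4.17697620e+01, -2.46405226e+01, -1.74112388e-04,
        5.80947395e-03,  2.85749664e-07]), 'position': array([5.74539127e-01, 8.17304319e-05, 2.30525926e-01]), 'ee_rot': array([ 0.49955045,  0.49962628,  0.50047379, -0.50034879]), 'contact_force': array([0.12955942, 1.03706439, 0.4472161 ]), 'moment': array([ 0.03497451,  0.03172814, -0.0310303 ]), 'width': 0.08522112958388545}
[[-0.002  1.     0.   ]
 [ 0.     0.    -1.   ]
 [-1.    -0.002 -0.   ]]
```

View pics/scene0.png

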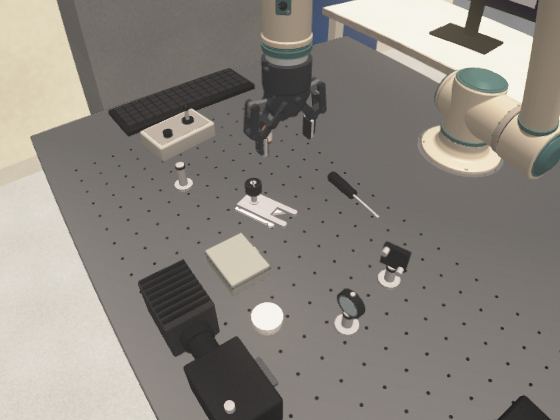

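View pics/side0.png

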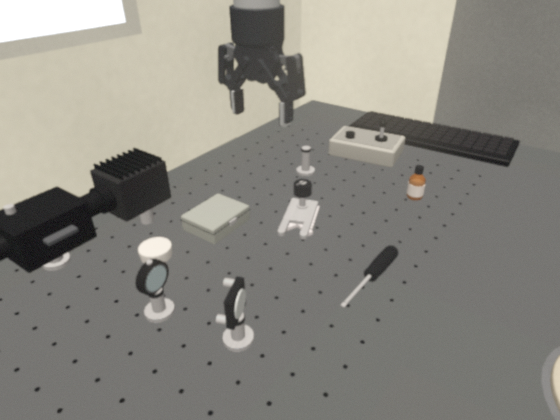

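Scene view: the lens post is at about (350,305) and the mirror post at (395,260). The clamp knob is at (253,187), with the tines pointing to the lower right. In the side view the lens is at (153,275) and the knob at (302,188). Next I'll measure from the depth.

```bash
python3 - <<'E'
from h import *
def box(P,u0,u1,v0,v1):
    Q=P[v0:v1,u0:u1].reshape(-1,3);return Q[~np.isnan(Q[:,0])]
S=np.load("pics/scene0.npy");D=np.load("pics/side0.npy")
for nm,P,lens,knob in (("scene",S,(325,372,280,340),(235,305,170,235)),("side",D,(130,180,250,325),(270,325,172,242))):
    print(nm)
    q=box(P,*lens);f=q[(q[:,2]>.004)&(q[:,2]<.014)];print("foot",len(f),cv2.minEnclosingCircle(f[:,:2].astype(np.float32)))
    r=q[(q[:,2]>.046)&(q[:,2]<.11)];c=r.mean(0);print("ring",len(r),c.round(4),r.min(0).round(4),r.max(0).round(4));w,v=np.linalg.eigh(np.cov((r-c).T));print(np.sqrt(w).round(4),v[:,0].round(3),"az",np.degrees(np.arctan2(v[1,0],v[0,0])))
    k=box(P,*knob);t=k[(k[:,2]>.068)&(k[:,2]<.085)];print("knobtop",len(t),t.mean(0).round(4),cv2.minEnclosingCircle(t[:,:2].astype(np.float32)))
    s=k[(k[:,2]>.0145)&(k[:,2]<.03)];c=s.mean(0);print("strap",len(s),c.round(4),cv2.minAreaRect(s[:,:2].astype(np.float32)), np.round(np.percentile(s[:,2],[10,50,90]),4))
    print("board z",np.median(box(P,300,340,200,260)[:,2]) if nm=="scene" else np.median(box(P,300,330,250,300)[:,2]))
    np.savetxt(f"pics/strap_{nm}.txt",s)
# top-down map from both clouds
M=np.zeros((500,600,3),np.uint8)
for nm,P in (("scene",S),("side",D)):
    px=cv2.imread(f"pics/{nm}0.png");ok=~np.isnan(P[...,0])&(P[...,2]<.12)
    x=((.85-P[...,0])*1000);y=((.45-P[...,1])*1000)
    i=ok&(x>=0)&(x<500)&(y>=0)&(y<600)
    for a,b,c in zip(x[i].astype(int),y[i].astype(int),px[i]): cv2.circle(M,(b,a),1,c.tolist(),-1)
cv2.imwrite("pics/top.png",M)
E
```

```text
scene
foot 290 ((0.6034753918647766, 0.22751136124134064), 0.02191499061882496)
ring 581 [0.6063 0.2307 0.0776] [0.5932 0.2028 0.0461] [0.6127 0.254  0.0988]
[0.0035 0.0135 0.014 ] [0.975 0.146 0.17 ] az 8.538918036403917
knobtop 169 [ 0.5773 -0.1171  0.0735] ((0.5766692161560059, -0.1185804158449173), 0.018205365166068077)
strap 861 [ 0.567  -0.0875  0.0193] ((0.5627854466438293, -0.08752349019050598), (0.05794242024421692, 0.1279013454914093), 22.183948516845703) [0.017  0.0194 0.0212]
board z -0.0016374066732970046
side
foot 458 ((0.6485573649406433, 0.19252973794937134), 0.08174874633550644)
ring 932 [0.5958 0.2315 0.0753] [0.5907 0.2005 0.0463] [0.6086 0.2544 0.0993]
[0.0034 0.0136 0.0141] [ 0.994  0.017 -0.112] az 0.9670153595660113
knobtop 174 [ 0.5719 -0.1149  0.0739] ((0.5737994313240051, -0.11831016838550568), 0.018115395680069923)
strap 869 [ 0.5604 -0.0868  0.0202] ((0.5611745715141296, -0.08602438122034073), (0.05610058084130287, 0.12789303064346313), 22.299610137939453) [0.0187 0.0203 0.0216]
board z -0.00043955624291475886
```

View pics/top.png

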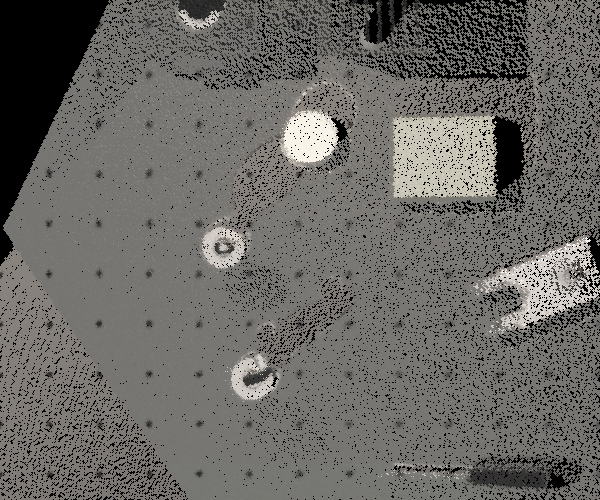

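```bash
python3 -m creep '{"delta_pos":[[1,0.4,-4],[2,0.9,-8],[3,1.3,-12],[4,1.8,-16],[5,2.3,-20],[5,2.6,-22.9],[5,2.6,-22.9],[5,2.6,-22.9],[5,2.6,-22.9]],"dr":[[0,0,0],[0,0,0],[0,0,0],[0,0,0],[-0.05,0,0],[-0.087,0,0],[-0.087,0,0],[-0.087,0,0],[-0.087,0,0]]}' 1 40
python3 - <<'E'
from h import *
im=manip.get_image("wrist");cv2.imwrite("pics/w1.png",im["pixels"]);P=cloud(im);np.save("pics/w1.npy",P)
s,p,r=st();print(p,r.as_matrix().round(3).tolist(),s["contact_force"])
q=P.reshape(-1,3);q=q[~np.isnan(q[:,0])&(np.hypot(q[:,0]-.602,q[:,1]-.229)<.04)]
f=q[(q[:,2]>.004)&(q[:,2]<.013)];print("foot",len(f),cv2.minEnclosingCircle(f[:,:2].astype(np.float32)))
t=q[(q[:,2]>.08)&(q[:,2]<.105)];print("ring",len(t),t[:,2].max(),cv2.minAreaRect(t[:,:2].astype(np.float32)))
E
```

```text
clock: 1.0
position: [0.6008, 0.228, 0.1812]
ee_rot: [0.521, 0.478, 0.521, -0.478]
contact_force: [0.5, -0.8, -0.7]
width: 0.0859
[0.60094593 0.22772848 0.18132562] [[-0.0, 0.996, 0.086], [-0.001, 0.086, -0.996], [-1.0, -0.0, 0.001]] [ 0.10416977  1.11493895 -0.2145114 ]
foot 753 ((0.6007131338119507, 0.2254946231842041), 0.021948721259832382)
ring 1164 0.09944342685947191 ((0.6005915403366089, 0.22605884075164795), (0.014950244687497616, 0.0463874451816082), 5.496446132659912)
```

View pics/w1.png

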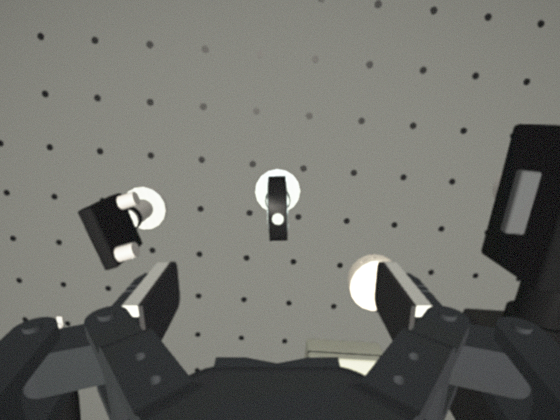

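Wrist view: the ring is at (278,210), between the jaws and square to them, and nothing is in the fingers' way. I'll go down and grip.

```bash
python3 -m creep '{"delta_pos":[[3,0,0.1],[6,0,0.1],[9,0,0.1],[11,0,0.1],[12.1,0,0.1],[12.1,0,0.1],[12.1,0,0.1]],"dr":[[0,0,0],[0,0,0],[0,0,0],[0,0,0],[0,0,0],[0,0,0],[0,0,0]]}' 1 60
python3 -m creep '{"delta_pos":[[0,0,0],[0,0,0],[0,0,0],[0,0,0],[0,0,0],[0,0,0],[0,0,0],[0,0,0],[0,0,0],[0,0,0]],"dr":[[0,0,0],[0,0,0],[0,0,0],[0,0,0],[0,0,0],[0,0,0],[0,0,0],[0,0,0],[0,0,0],[0,0,0]]}' -1 60
```

```text
clock: 1.75
position: [0.6019, 0.2276, 0.0613]
ee_rot: [0.521, 0.478, 0.521, -0.478]
contact_force: [0.1, -0.4, 0.1]
width: 0.0854
clock: 2.75
position: [0.6014, 0.2281, 0.0607]
ee_rot: [0.521, 0.478, 0.521, -0.478]
contact_force: [0.1, 0.9, 4.1]
width: 0.0133
```

```bash
python3 -m creep '{"delta_pos":[[-1.5,0,0],[-3,0,0],[-4,-1,2],[-4,-3,6],[-4,-5,10],[-4,-7,14],[-4,-8.5,17.5],[-4,-9.6,19.6],[-4,-9.9,20.3],[-4,-9.9,20.3]],"dr":[[0,0,0],[0,0,0],[0,0,0],[-0.06,0,0],[-0.12,0,0],[-0.18,0,0],[-0.24,0,0],[-0.28,0,0],[-0.3,0,0],[-0.3,0,0]]}'
python3 -m creep '{"delta_pos":[[0,0,0],[0,0,0]],"dr":[[0,0,0],[0,0,0]]}'
python3 - <<'E'
from h import *
s,p,r=st();print(p,r.as_matrix().round(3).tolist(),s["contact_force"],s["width"])
a=[]
for n in ("scene","side"):
    im=manip.get_image(n);P=cloud(im);np.save(f"pics/{n}2.npy",P);a.append(im["pixels"][130:300,200:420] if n=="scene" else im["pixels"][130:300,200:420])
    q=P.reshape(-1,3);q=q[~np.isnan(q[:,0])]
    f=q[(np.hypot(q[:,0]-p[0],q[:,1]-p[1])<.045)&(q[:,2]>.044)&(q[:,2]<.054)]
    print(n,"foot",len(f),cv2.minEnclosingCircle(f[:,:2].astype(np.float32)))
    k=q[(np.hypot(q[:,0]-.575,q[:,1]+.118)<.04)]
    t=k[(k[:,2]>.072)&(k[:,2]<.08)];print("knob",cv2.minEnclosingCircle(t[:,:2].astype(np.float32)))
    b=q[(np.hypot(q[:,0]-.563,q[:,1]+.087)<.08)&(q[:,2]>.0145)&(q[:,2]<.03)];print(cv2.minAreaRect(b[:,:2].astype(np.float32)))
cv2.imwrite("pics/c2.png",cv2.resize(np.hstack(a),None,fx=1.8,fy=1.8))
E
```

```text
clock: 3.75
position: [0.5182, 0.0155, 0.0997]
ee_rot: [0.586, 0.395, 0.587, -0.396]
contact_force: [0.2, -0.2, -2.5]
width: 0.0129
clock: 3.95
position: [0.52, 0.0176, 0.1001]
ee_rot: [0.587, 0.394, 0.587, -0.394]
contact_force: [0.5, 0.2, -2.6]
width: 0.013
[0.51998771 0.01757489 0.10005736] [[-0.0, 0.926, 0.378], [0.0, 0.378, -0.926], [-1.0, -0.0, -0.0]] [ 0.54980151  0.15234761 -2.63233572] 0.013017767055335378
scene foot 189 ((0.5227990746498108, 0.01722385175526142), 0.022661421447992325)
knob ((0.5769912004470825, -0.11904812604188919), 0.018148671835660934)
((0.562283456325531, -0.08768238872289658), (0.06061602011322975, 0.1264173686504364), 21.891944885253906)
side foot 257 ((0.5208491683006287, 0.01853068359196186), 0.0221860408782959)
knob ((0.5830442905426025, -0.12024851888418198), 0.009132850915193558)
((0.5575769543647766, -0.09006606787443161), (0.05432366952300072, 0.12771260738372803), 17.416179656982422)
```

View pics/c2.png

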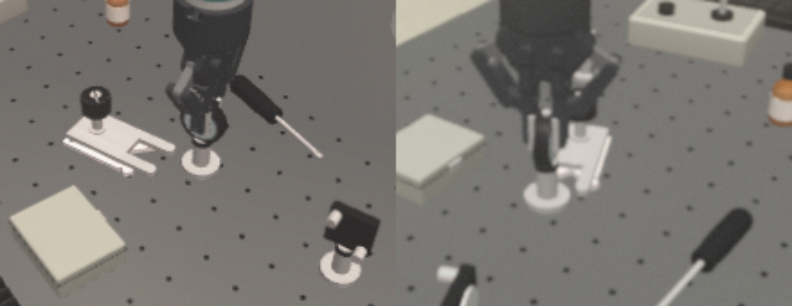

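Post is in the jaws, 71 mm in front of the seat, and about 2 mm off the clamp's axis. I'll lower and correct.

```bash
python3 -m creep '{"delta_pos":[[1,-0.1,0],[2,-0.2,0],[3,-0.2,0],[3.5,-0.2,0],[3.7,-0.2,0],[3.8,-0.2,0],[3.8,-0.2,0],[3.8,-0.2,0]],"dr":[[0,0,0],[0,0,0],[0,0,0],[0,0,0],[0,0,0],[0,0,0],[0,0,0],[0,0,0]]}'
python3 -m creep '{"delta_pos":[[0.04,0,0],[0.08,0,0],[0.08,0,0],[0.08,0,0]],"dr":[[0,0,0],[0,0,0],[0,0,0],[0,0,0]]}'
```

```text
clock: 4.85
position: [0.5186, 0.0163, 0.0627]
ee_rot: [0.587, 0.395, 0.587, -0.394]
contact_force: [0.3, 0.4, -2.2]
width: 0.0134
clock: 5.25
position: [0.5183, 0.0164, 0.0616]
ee_rot: [0.587, 0.395, 0.587, -0.394]
contact_force: [-0.9, 1.1, -3.1]
width: 0.0133
```

```bash
python3 -m creep '{"delta_pos":[[0.03,0,0],[0.03,0,0.8],[0.03,0,1.6],[0.03,0,2.4],[0.03,0,2.8],[0.03,0,2.8]],"dr":[[0,0,0],[0,0,0],[0,0,0],[0,0,0],[0,0,0],[0,0,0]]}'
python3 - <<'E'
from h import *
s,p,r=st();print(p,s["contact_force"]@r.as_matrix())
im=manip.get_image("scene");cv2.imwrite("pics/c3.png",cv2.resize(im["pixels"][130:260,200:360],None,fx=4,fy=4,interpolation=cv2.INTER_CUBIC))
E
```

```text
clock: 5.85
position: [0.5294, -0.0104, 0.0612]
ee_rot: [0.587, 0.395, 0.586, -0.395]
contact_force: [-0.3, -0.1, -3.5]
width: 0.0134
[ 0.52936214 -0.01041131  0.06119366] [ 3.50021526 -0.30136546  0.03420582]
```

View pics/c3.png

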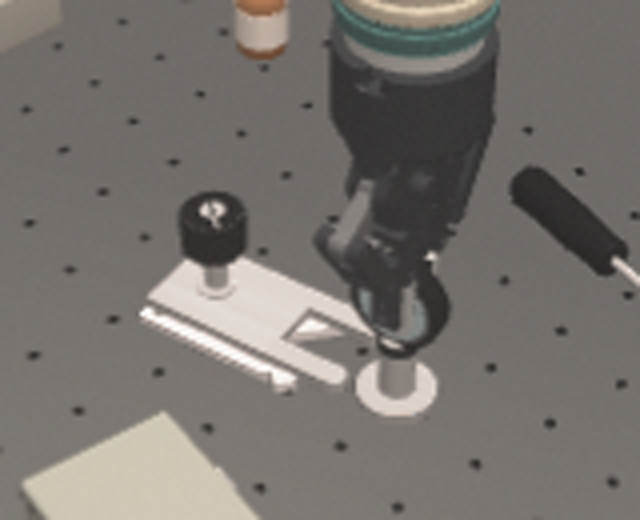

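The foot, centred at (397,385), lies in line with the fork, whose tips are at (335,375) and (390,340), and the strap is clear above it. I'll slide on.

```bash
python3 -m creep '{"delta_pos":[[0,0,0.4],[0,0,0.8],[0,0,1.2],[0,0,1.6],[0,0,1.6]],"dr":[[0,0,0],[0,0,0],[0,0,0],[0,0,0],[0,0,0]]}'
python3 -m creep '{"delta_pos":[[0,0,0.4],[0,0,0.8],[0,0,1.2],[0,0,1.6],[0,0,1.8],[0,0,1.8]],"dr":[[0,0,0],[0,0,0],[0,0,0],[0,0,0],[0,0,0],[0,0,0]]}'
python3 - <<'E'
from h import *
s,p,r=st();print(p,s["contact_force"]@r.as_matrix(),s["moment"])
E
```

```text
clock: 6.4
position: [0.5353, -0.0249, 0.0613]
ee_rot: [0.587, 0.395, 0.587, -0.395]
contact_force: [0.1, -0.4, -2.2]
width: 0.013
clock: 7.0
position: [0.5419, -0.0413, 0.0612]
ee_rot: [0.587, 0.395, 0.587, -0.395]
contact_force: [0.6, 0.4, -2.1]
width: 0.0134
[ 0.54189288 -0.04134123  0.06121505] [ 2.12683937  0.70478736 -0.11303673] [-0.04949797  0.00219808 -0.01198958]
```

```bash
python3 -m creep '{"delta_pos":[[0,0,0.2],[0,0,0.4],[0,0,0.5],[0,0,0.5]],"dr":[[0,0,0],[0,0,0],[0,0,0],[0,0,0]]}'
python3 -m creep '{"delta_pos":[[0,0,0.08],[0,0,0.15],[0,0,0.15]],"dr":[[0,0,0],[0,0,0],[0,0,0]]}'
python3 - <<'E'
from h import *
s,p,r=st();print(p,s["contact_force"]@r.as_matrix(),s["moment"])
E
```

```text
clock: 7.4
position: [0.5437, -0.0458, 0.0612]
ee_rot: [0.587, 0.395, 0.587, -0.395]
contact_force: [0.2, -0.0, -2.1]
width: 0.0131
clock: 7.7
position: [0.5442, -0.0471, 0.0612]
ee_rot: [0.587, 0.395, 0.587, -0.394]
contact_force: [0.0, -0.5, -2.9]
width: 0.0134
[ 0.54421168 -0.04707199  0.0612478 ] [ 2.92301935 -0.19361179  0.48472956] [ 0.06564706 -0.00451041  0.00537285]
```

```bash
cat > f.py <<'E'
from h import *
F=[]
for _ in range(3):
    im=manip.get_image("wrist");s,p,r=st();F.append(s["contact_force"]@r.as_matrix())
print(p.round(4),"tool F",np.mean(F,0).round(2),s["moment"].round(3))
E
python3 -m creep '{"delta_pos":[[0,0,0.06],[0,0,0.12],[0,0,0.12]],"dr":[[0,0,0],[0,0,0],[0,0,0]]}'
python3 f.py
python3 -m creep '{"delta_pos":[[0,0,0.05],[0,0,0.1],[0,0,0.1]],"dr":[[0,0,0],[0,0,0],[0,0,0]]}'
python3 f.py
```

```text
clock: 8.0
position: [0.5447, -0.0482, 0.0612]
ee_rot: [0.587, 0.395, 0.587, -0.395]
contact_force: [-0.4, -0.2, -2.3]
width: 0.0133
[ 0.5446 -0.0481  0.0612] tool F [ 2.3  -0.38 -0.5 ] [ 0.02  -0.015  0.029]
clock: 8.45
position: [0.545, -0.0491, 0.0612]
ee_rot: [0.587, 0.395, 0.587, -0.395]
contact_force: [0.6, -0.7, -2.6]
width: 0.0133
[ 0.545  -0.0491  0.0612] tool F [ 1.75 -0.6   0.23] [-0.019 -0.042 -0.018]
```

```bash
python3 -m creep '{"delta_pos":[[0,0,0.05],[0,0,0.1],[0,0,0.1]],"dr":[[0,0,0],[0,0,0],[0,0,0]]}' >/dev/null
python3 f.py
python3 -m creep '{"delta_pos":[[0,0,0.05],[0,0,0.1],[0,0,0.1]],"dr":[[0,0,0],[0,0,0],[0,0,0]]}' >/dev/null
python3 f.py
```

```text
[ 0.545  -0.0498  0.0611] tool F [ 2.11 -0.79 -1.09] [0.132 0.217 0.022]
[ 0.5452 -0.0502  0.0611] tool F [ 0.76 -0.09 -4.43] [0.897 0.446 0.03 ]
```

Both faces bear: the push is 4.4 N with almost no sideways force (−0.1 N). I'll set it down on the board and check again before letting go.

```bash
python3 -m creep '{"delta_pos":[[0.03,0,0],[0.05,0,0],[0.05,0,0]],"dr":[[0,0,0],[0,0,0],[0,0,0]]}' 
python3 f.py
```

```text
clock: 9.8
position: [0.5452, -0.0503, 0.0609]
ee_rot: [0.586, 0.395, 0.587, -0.394]
contact_force: [-3.1, 5.3, 1.2]
width: 0.0132
[ 0.5452 -0.0503  0.0609] tool F [-2.23 -0.66 -5.24] [ 1.058  0.564 -0.045]
```

```bash
python3 -m creep '{"delta_pos":[[0,0,0],[0,0,0],[0,0,0],[0,0,0],[0,0,0]],"dr":[[0,0,0],[0,0,0],[0,0,0],[0,0,0],[0,0,0]]}' 0.2
python3 -m creep '{"delta_pos":[[-1,0,0],[-3,0,0],[-6,0,0],[-9,0,0],[-11,0,0],[-11,0,0]],"dr":[[0,0,0],[0,0,0],[0,0,0],[0,0,0],[0,0,0],[0,0,0]]}'
python3 - <<'E'
from h import *
s,p,r=st();print(p,s["contact_force"])
a=[]
for n in ("scene","side","wrist"):
    im=manip.get_image(n);P=cloud(im);np.save(f"pics/{n}4.npy",P)
    a.append(cv2.resize(im["pixels"][150:250,210:320] if n=="scene" else im["pixels"][160:260,255:365] if n=="side" else im["pixels"],(400,300)))
    q=P.reshape(-1,3);q=q[~np.isnan(q[:,0])&(np.hypot(q[:,0]-.546,q[:,1]+.049)<.05)]
    t=q[(q[:,2]>.08)&(q[:,2]<.105)]; print(n,"ring",len(t),cv2.minAreaRect(t[:,:2].astype(np.float32)) if len(t) else "")
    q=P.reshape(-1,3);q=q[~np.isnan(q[:,0])&(np.hypot(q[:,0]-.575,q[:,1]+.118)<.035)]
    t=q[(q[:,2]>.070)&(q[:,2]<.08)]; print(n,"knob",len(t),cv2.minEnclosingCircle(t[:,:2].astype(np.float32)) if len(t) else "")
a.append(np.zeros_like(a[0]));cv2.imwrite("pics/c4.png",np.vstack([np.hstack(a[:2]),np.hstack(a[2:])]))
E
```

```text
clock: 10.45
position: [0.5461, -0.0512, 0.0608]
ee_rot: [0.587, 0.395, 0.586, -0.395]
contact_force: [0.6, -0.3, -0.4]
width: 0.0511
clock: 11.05
position: [0.5481, -0.0515, 0.1747]
ee_rot: [0.59, 0.395, 0.584, -0.393]
contact_force: [0.8, -0.2, 0.4]
width: 0.0513
[ 0.5480734  -0.05147373  0.17469057] [ 0.83317649 -0.18304738  0.38035616]
scene ring 176 ((0.5471460223197937, -0.04978345334529877), (0.017145881429314613, 0.04556982219219208), 21.759017944335938)
scene knob 155 ((0.575343668460846, -0.11972526460886002), 0.018376925960183144)
side ring 156 ((0.5445481538772583, -0.046566225588321686), (0.014521388337016106, 0.04325138404965401), 20.42030906677246)
side knob 153 ((0.5740070343017578, -0.11792052537202835), 0.01859404891729355)
wrist ring 1246 ((0.5444209575653076, -0.05149875581264496), (0.014621376059949398, 0.045757219195365906), 22.588802337646484)
wrist knob 1389 ((0.5729025602340698, -0.12178006023168564), 0.018230590969324112)
```

View pics/c4.png

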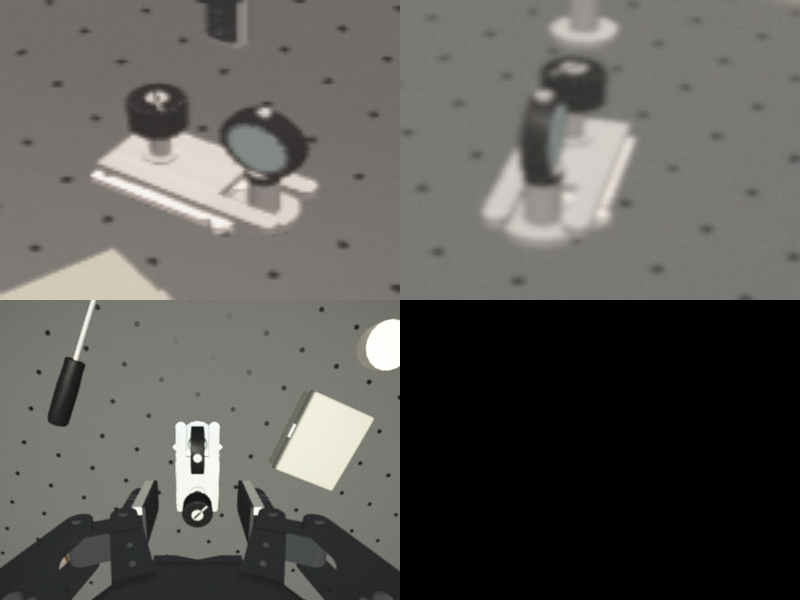

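The post stands in the V, and the ring-to-knob distance measures 75–77 mm (75 expected). In the wrist view the knob is at (198,512). I'll go above the knob and check the wrist range.

```bash
python3 -m creep '{"delta_pos":[[0,0,2.5],[0,0,5],[0,0,7],[0,0,7.4],[0,0,7.4],[0,0,7.4]],"dr":[[-0.12,0,0],[-0.24,0,0],[-0.36,0,0],[-0.48,0,0],[-0.6,0,0],[-0.6,0,0]]}' 0.2 60
python3 - <<'E'
from h import *
s,p,r=st();print(p,s["qpos"].round(3),r.as_matrix().round(3).tolist())
E
```

```text
clock: 11.8
position: [0.5728, -0.1195, 0.1689]
ee_rot: [0.676, 0.204, 0.678, -0.204]
contact_force: [-0.6, -0.4, -0.3]
width: 0.051
[ 0.57275639 -0.11947989  0.16891762] [-0.325  0.333  1.581  0.     1.231 -1.311] [[-0.003, 0.552, 0.834], [0.001, 0.834, -0.552], [-1.0, -0.001, -0.003]]
```

```bash
python3 -m creep '{"delta_pos":[[0,0,0],[0,0,0],[0,0,0],[0,0,0],[0,0,0],[0,0,0],[0,0,0],[0,0,0],[0,0,0],[0,0,0]],"dr":[[-0.13,0,0],[-0.26,0,0],[-0.39,0,0],[-0.52,0,0],[-0.65,0,0],[-0.78,0,0],[-0.91,0,0],[-1.04,0,0],[-1.17,0,0],[-1.2,0,0]]}'
python3 - <<'E'
from h import *
for _ in range(4): im=manip.get_image("wrist")
s,p,r=st();print(p,s["qpos"].round(3),r.as_matrix().round(3).tolist())
P=cloud(im);q=P.reshape(-1,3);q=q[~np.isnan(q[:,0])&(np.hypot(q[:,0]-.574,q[:,1]+.12)<.03)]
t=q[(q[:,2]>.070)&(q[:,2]<.083)];c=cv2.minEnclosingCircle(t[:,:2].astype(np.float32));print(len(t),c,t[:,2].mean())
E
```

```text
clock: 12.8
position: [0.573, -0.119, 0.1697]
ee_rot: [0.673, -0.214, 0.674, 0.215]
contact_force: [0.5, -0.9, -0.6]
width: 0.0509
[ 0.57320682 -0.11913594  0.17003351] [-0.324  0.332  1.58   0.     1.231 -2.509] [[-0.001, -0.576, 0.817], [0.0, 0.817, 0.576], [-1.0, 0.001, -0.001]]
1707 ((0.5728333592414856, -0.12202546000480652), 0.01799238659441471) 0.07499909232429433
```

```bash
python3 -m creep '{"delta_pos":[[3,-0.13,-0.08],[6,-0.13,-0.08],[9,-0.13,-0.08],[10.5,-0.13,-0.08],[11.5,-0.13,-0.08],[12.6,-0.13,-0.08],[12.6,-0.13,-0.08],[12.6,-0.13,-0.08]],"dr":[[0,0,0],[0,0,0],[0,0,0],[0,0,0],[0,0,0],[0,0,0],[0,0,0],[0,0,0]]}'
python3 f.py
python3 -m creep '{"delta_pos":[[0,0,0],[0,0,0],[0,0,0],[0,0,0],[0,0,0],[0,0,0]],"dr":[[0,0,0],[0,0,0],[0,0,0],[0,0,0],[0,0,0],[0,0,0]]}' -1 50
python3 f.py
```

```text
clock: 13.8
position: [0.5742, -0.1211, 0.0451]
ee_rot: [0.674, -0.215, 0.674, 0.214]
contact_force: [0.1, -0.1, -0.2]
width: 0.0515
[ 0.5745 -0.1212  0.0457] tool F [-0.21  0.09  0.02] [ 0.007  0.028 -0.019]
clock: 14.55
position: [0.574, -0.1209, 0.0457]
ee_rot: [0.674, -0.215, 0.673, 0.214]
contact_force: [-1.4, 1.1, 6.3]
width: 0.0343
[ 0.574  -0.1209  0.0457] tool F [-6.26  2.01 -0.36] [0.158 0.191 0.047]
```

```bash
cat > t.py <<'E'
from h import *
s,p,r=st();print("q6 %.3f yaw %.3f Mz %.3f eff6 %.3f"%(s["qpos"][5],s["qpos"][5]-s["qpos"][0],s["moment"][2],s["effort"][5]),"toolF",(s["contact_force"]@r.as_matrix()).round(1),s["width"].round(4))
E
python3 t.py
python3 -m creep '{"delta_pos":[[0,0,0],[0,0,0],[0,0,0],[0,0,0]],"dr":[[0.1,0,0],[0.2,0,0],[0.3,0,0],[0.4,0,0]]}' >/dev/null;python3 t.py
python3 -m creep '{"delta_pos":[[0,0,0],[0,0,0]],"dr":[[0.1,0,0],[0.2,0,0]]}' >/dev/null;python3 t.py
python3 -m creep '{"delta_pos":[[0,0,0],[0,0,0]],"dr":[[0.1,0,0],[0.2,0,0]]}' >/dev/null;python3 t.py
python3 -m creep '{"delta_pos":[[0,0,0]],"dr":[[0.1,0,0]]}' >/dev/null;python3 t.py
```

```text
Traceback (most recent call last):
  File "t.py", line 2, in <module>
    s,p,r=st();print("q6 %.3f yaw %.3f Mz %.3f eff6 %.3f"%(s["qpos"][5],s["qpos"][5]-s["qpos"][0],s["moment"][2],s["effort"][5]),"toolF",(s["contact_force"]@r.as_matrix()).round(1),s["width"].round(4))
                                                                                                                                                                                     ^^^^^^^^^^^^^^^^
AttributeError: 'float' object has no attribute 'round'
Traceback (most recent call last):
  File "t.py", line 2, in <module>
    s,p,r=st();print("q6 %.3f yaw %.3f Mz %.3f eff6 %.3f"%(s["qpos"][5],s["qpos"][5]-s["qpos"][0],s["moment"][2],s["effort"][5]),"toolF",(s["contact_force"]@r.as_matrix()).round(1),s["width"].round(4))
                                                                                                                                                                                     ^^^^^^^^^^^^^^^^
AttributeError: 'float' object has no attribute 'round'
Traceback (most recent call last):
  File "t.py"
[... 829 characters left out ...]
                                                                                                      ^^^^^^^^^^^^^^^^
AttributeError: 'float' object has no attribute 'round'
Traceback (most recent call last):
  File "t.py", line 2, in <module>
    s,p,r=st();print("q6 %.3f yaw %.3f Mz %.3f eff6 %.3f"%(s["qpos"][5],s["qpos"][5]-s["qpos"][0],s["moment"][2],s["effort"][5]),"toolF",(s["contact_force"]@r.as_matrix()).round(1),s["width"].round(4))
                                                                                                                                                                                     ^^^^^^^^^^^^^^^^
AttributeError: 'float' object has no attribute 'round'
```

Typo in the printout. The 0.9 rad turned so far is no more than the earliest bearing angle, so that is harmless. I'll fix it and carry on in 0.1 rad steps.

```bash
sed -i 's/s\["width"\].round(4)/s["width"]/' t.py; python3 t.py
python3 -m creep '{"delta_pos":[[0,0,0]],"dr":[[0.1,0,0]]}' >/dev/null;python3 t.py
python3 -m creep '{"delta_pos":[[0,0,0]],"dr":[[0.1,0,0]]}' >/dev/null;python3 t.py
python3 -m creep '{"delta_pos":[[0,0,0]],"dr":[[0.1,0,0]]}' >/dev/null;python3 t.py
```

```text
q6 -1.610 yaw -1.284 Mz 0.190 eff6 -0.636 toolF [-6.8  2.1 -1.4] 0.034358213806342144
q6 -1.510 yaw -1.184 Mz 0.228 eff6 -0.635 toolF [-5.7  1.6 -1.5] 0.03436620899835706
q6 -1.410 yaw -1.084 Mz 0.212 eff6 -0.634 toolF [-5.5  0.5 -2. ] 0.034074752454911296
q6 -1.310 yaw -0.984 Mz 0.138 eff6 -0.635 toolF [-6.5  0.6 -1.7] 0.03427367324011515
```

```bash

python3 -m creep '{"delta_pos":[[0,0,0]],"dr":[[0.1,0,0]]}' >/dev/null;python3 t.py
python3 -m creep '{"delta_pos":[[0,0,0]],"dr":[[0.1,0,0]]}' >/dev/null;python3 t.py
python3 -m creep '{"delta_pos":[[0,0,0]],"dr":[[0.1,0,0]]}' >/dev/null;python3 t.py
python3 -m creep '{"delta_pos":[[0,0,0]],"dr":[[0.1,0,0]]}' >/dev/null;python3 t.py
```

```text
q6 -1.210 yaw -0.884 Mz 0.225 eff6 -0.636 toolF [-6.8  0.1 -2.9] 0.03400589236163261
q6 -1.110 yaw -0.784 Mz 0.168 eff6 -0.637 toolF [-6.6  0.2 -1.1] 0.03424276532106201
q6 -1.010 yaw -0.684 Mz 0.165 eff6 -0.636 toolF [-6.3 -0.7 -0.7] 0.03431712031507476
q6 -0.910 yaw -0.584 Mz 0.171 eff6 -0.635 toolF [-6.2  0.  -1.6] 0.03414473487836712
```

```bash

python3 -m creep '{"delta_pos":[[0,0,0]],"dr":[[0.1,0,0]]}' >/dev/null;python3 t.py
python3 -m creep '{"delta_pos":[[0,0,0]],"dr":[[0.1,0,0]]}' >/dev/null;python3 t.py
python3 -m creep '{"delta_pos":[[0,0,0]],"dr":[[0.1,0,0]]}' >/dev/null;python3 t.py
python3 -m creep '{"delta_pos":[[0,0,0]],"dr":[[0.1,0,0]]}' >/dev/null;python3 t.py
```

```text
q6 -0.810 yaw -0.484 Mz 0.167 eff6 -0.634 toolF [-5.7  0.7 -1.8] 0.034213531938486884
q6 -0.710 yaw -0.384 Mz 0.165 eff6 -0.635 toolF [-6.5  0.  -0.7] 0.03407146066425894
q6 -0.610 yaw -0.284 Mz 0.179 eff6 -0.635 toolF [-6.1  0.1 -1.2] 0.03407408662769084
q6 -0.510 yaw -0.184 Mz 0.237 eff6 -0.635 toolF [-5.6 -0.5 -0.7] 0.034400699034196375
```

```bash

python3 -m creep '{"delta_pos":[[0,0,0]],"dr":[[0.1,0,0]]}' >/dev/null;python3 t.py
python3 -m creep '{"delta_pos":[[0,0,0]],"dr":[[0.1,0,0]]}' >/dev/null;python3 t.py
python3 -m creep '{"delta_pos":[[0,0,0]],"dr":[[0.1,0,0]]}' >/dev/null;python3 t.py
python3 -m creep '{"delta_pos":[[0,0,0]],"dr":[[0.1,0,0]]}' >/dev/null;python3 t.py
```

```text
q6 -0.410 yaw -0.084 Mz 0.184 eff6 -0.635 toolF [-5.9 -1.1 -0.2] 0.033906743684599165
q6 -0.310 yaw 0.017 Mz 0.223 eff6 -0.635 toolF [-6.1 -0.  -0.3] 0.03459924088027959
q6 -0.210 yaw 0.117 Mz 0.239 eff6 -0.633 toolF [-6.2 -0.8 -0.8] 0.03429114582775529
q6 -0.110 yaw 0.216 Mz 0.215 eff6 -0.613 toolF [-6.  -0.8  0.1] 0.03400494768190309
```

```bash
cat > t.py <<'E'
from h import *
M=[];E=[]
s,p,r=st();e0=s["effort"][5]
for _ in range(3):
    M.append(s["moment"][2]);E.append(s["effort"][5]);manip.get_image("wrist");s,p,r=st()
M.append(s["moment"][2])
print("yaw %.4f Mz %.3f eff6 %.3f %.3f"%(s["qpos"][5]-s["qpos"][0],np.mean(M),e0,s["effort"][5]),np.round(M,3),"toolF",(s["contact_force"]@r.as_matrix()).round(1))
E
python3 t.py
python3 -m creep '{"delta_pos":[[0,0,0]],"dr":[[0.08,0,0]]}' >/dev/null;python3 t.py
python3 -m creep '{"delta_pos":[[0,0,0]],"dr":[[0.08,0,0]]}' >/dev/null;python3 t.py
```

```text
yaw 0.2129 Mz 0.128 eff6 -0.613 0.209 [0.215 0.131 0.103 0.062] toolF [-7.2 -1.2 -0.6]
yaw 0.2928 Mz 0.153 eff6 -0.733 0.194 [0.205 0.118 0.15  0.141] toolF [-6.3 -0.5 -0.1]
yaw 0.3728 Mz 0.168 eff6 -0.720 0.218 [0.255 0.146 0.128 0.143] toolF [-5.3 -1.  -0.1]
```

```bash

python3 -m creep '{"delta_pos":[[0,0,0]],"dr":[[0.08,0,0]]}' >/dev/null;python3 t.py
python3 -m creep '{"delta_pos":[[0,0,0]],"dr":[[0.08,0,0]]}' >/dev/null;python3 t.py
python3 -m creep '{"delta_pos":[[0,0,0]],"dr":[[0.08,0,0]]}' >/dev/null;python3 t.py
```

```text
yaw 0.4525 Mz 0.260 eff6 -0.676 0.303 [0.253 0.334 0.234 0.221] toolF [-6.1 -0.6  0.4]
yaw 0.5329 Mz 0.148 eff6 -0.697 0.211 [0.194 0.099 0.139 0.159] toolF [-6.2 -0.9 -0.1]
yaw 0.6134 Mz 0.019 eff6 -0.881 0.103 [ 0.073 -0.039  0.029  0.013] toolF [-6.2 -0.9  0.9]
```

```bash

python3 -m creep '{"delta_pos":[[0,0,0]],"dr":[[0.08,0,0]]}' >/dev/null;python3 t.py
python3 -m creep '{"delta_pos":[[0,0,0]],"dr":[[0.08,0,0]]}' >/dev/null;python3 t.py
python3 -m creep '{"delta_pos":[[0,0,0]],"dr":[[0.08,0,0]]}' >/dev/null;python3 t.py
```

```text
yaw 0.6937 Mz -0.035 eff6 -0.957 0.026 [-0.     0.005 -0.11  -0.033] toolF [-6.5 -0.9  1.6]
yaw 0.7738 Mz -0.140 eff6 -1.047 -0.008 [-0.127 -0.207 -0.107 -0.118] toolF [-7.  -0.8  1.3]
yaw 0.8530 Mz 0.084 eff6 -0.795 0.125 [0.182 0.07  0.058 0.024] toolF [-5.  -0.1  0.8]
```

The torque peaked at yaw 0.45 (0.26 N m), passed zero near 0.65, went negative, and came back up as it fell into the notch. Slip is roughly 0.5–0.6, inside the 0.4–0.8 window, so I'll let go now.

```bash
python3 -m creep '{"delta_pos":[[0,0,0],[0,0,0],[0,0,0],[0,0,0],[0,0,0]],"dr":[[0,0,0],[0,0,0],[0,0,0],[0,0,0],[0,0,0]]}' 0.2
python3 -m creep '{"delta_pos":[[-1,0,0],[-3,0,0],[-6,0,0],[-9,0,0],[-12,0,0],[-13,0,0],[-13,0,0],[-13,0,0]],"dr":[[0,0,0],[0,0,0],[0,0,0],[0,0,0],[0,0,0],[0,0,0],[0,0,0],[0,0,0]]}'
python3 - <<'E'
from h import *
s,p,r=st();print(p,s["qpos"].round(2),s["contact_force"])
a=[]
old=cv2.imread("pics/scene0.png")
for n in ("scene","side","wrist"):
    im=manip.get_image(n);P=cloud(im);px=im["pixels"]
    def crop(u,v,h): return cv2.resize(px[max(v-h*3//4,0):v+h*3//4,max(u-h,0):u+h],(400,300),interpolation=cv2.INTER_CUBIC)
    if n!="wrist": a.append(crop(265,200,60) if n=="scene" else crop(305,205,60))
    else: cv2.imwrite("pics/w5full.png",px); a.append(cv2.resize(px,(400,300)))
    q=P.reshape(-1,3);q=q[~np.isnan(q[:,0])&(np.hypot(q[:,0]-.546,q[:,1]+.049)<.045)]
    t=q[(q[:,2]>.08)&(q[:,2]<.105)]; print(n,"ring",len(t),cv2.minAreaRect(t[:,:2].astype(np.float32)) if len(t) else "", t[:,2].max() if len(t) else "")
    d2=np.hypot(P[...,0]-.574,P[...,1]+.12);m=(d2<.03)&(P[...,2]>.07)&(P[...,2]<.082);v,u=np.nonzero(m);
    t=P[m];print("knob",len(t),cv2.minEnclosingCircle(t[:,:2].astype(np.float32)) if len(t) else "",u.mean(),v.mean())
    q=P.reshape(-1,3);b=q[(np.hypot(q[:,0]-.563,q[:,1]+.087)<.03)&(q[:,2]>.005)&(q[:,2]<.03)];print("strap z",np.median(b[:,2]))
    if n=="wrist": a.append(crop(int(u.mean()),int(v.mean()),32))
cv2.imwrite("pics/c5.png",np.vstack([np.hstack(a[:2]),np.hstack(a[2:])]))
for n in("scene","side"):
    P=np.load(f"pics/{n}4.npy").reshape(-1,3);b=P[(np.hypot(P[:,0]-.563,P[:,1]+.087)<.03)&(P[:,2]>.005)&(P[:,2]<.03)];print("before",n,np.median(b[:,2]))
E
```

```text
clock: 19.75
position: [0.5737, -0.121, 0.0445]
ee_rot: [-0.248, -0.662, -0.248, 0.662]
contact_force: [0.1, 0.3, 0.4]
width: 0.0511
clock: 20.55
position: [0.573, -0.1207, 0.1738]
ee_rot: [-0.248, -0.662, -0.249, 0.662]
contact_force: [-0.9, 0.3, -1.3]
width: 0.0515
[ 0.57302219 -0.12070149  0.17382792] [-0.33  0.33  1.57  0.    1.24  0.53] [-0.93284384  0.29668226 -1.32989879]
scene ring 175 ((0.5478475093841553, -0.04979128763079643), (0.01610398292541504, 0.04590384289622307), 23.321184158325195) 0.09772318994415749
knob 158 ((0.5756456851959229, -0.11930710822343826), 0.01832481659948826) 252.44303797468353 183.43037974683546
strap z 0.01514471537741727
side ring 155 ((0.544309675693512, -0.0453219935297966), (0.014408175833523273, 0.04178852215409279), 21.762590408325195) 0.0979827692930438
knob 150 ((0.5740443468093872, -0.11707161366939545), 0.018949653953313828) 301.70666666666665 183.38
strap z 0.015878807245674312
wrist ring 1540 ((0.5453742742538452, -0.05263858288526535), (0.015233052894473076, 0.046390730887651443), 21.492345809936523) 0.10004798192508159
knob 1660 ((0.5732964277267456, -0.12170004844665527), 0.01808236911892891) 278.2373493975904 208.32831325301206
strap z 0.016075629378602612
before scene 0.019193011635846864
before side 0.02016254840635493
```

View pics/c5.png

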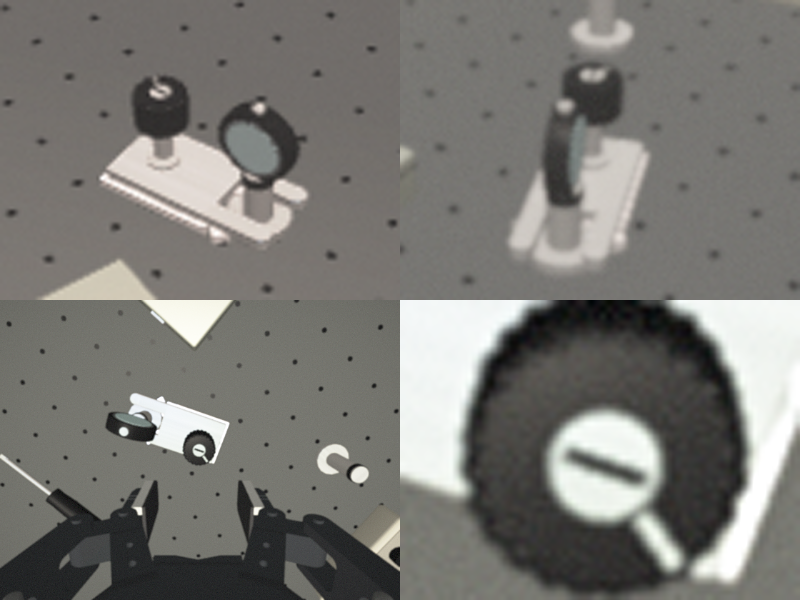

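After the turn, the strap has come down 4.1–4.3 mm, which is about 2.3 rad of screw. The knob crop (centre 605,465) shows the slot at 15° and the index line at 53°, so the knob leads by about 0.66 rad, which is one click. The post is upright in the V and the gripper is clear, so I'll hand in.

```bash
python3 -c "
from rig import manip
print(manip.get_state()['clock']);print(manip.sign_off())"
```

```text
20.7
the job is handed in; nothing more can be done
None
```

The lens post is clamped in the V, the knob was tightened to its first click, and I handed the job in at 20.7 s with the gripper clear of everything.

**Seating:** I slid the post in under the strap until the push came back nearly straight, at 4.4 N with −0.1 N sideways. After I set it down on the board the push was 5.2 N with −0.7 N sideways, and I let go there. The ring-to-knob distance then measured 75–77 mm, against 75 expected.

**Tightening:** I turned the knob clockwise in one grasp, about 3.0 rad.
- **Torque:** it peaked at about 0.26 N m, passed zero at the crest, went negative, then rose again at the notch. I stopped and let go there.
- **Strap:** it came down 4.1–4.3 mm, or about 2.3 rad of screw. That leaves roughly 0.7 rad of slip, one click.
- **Knob top:** the index line leads the slot by about 0.66 rad. This assumes they were aligned at the start, which I judged only by eye from a small picture.

**Checks that disagreed:**
- **Slip:** yaw counted from the torque crest gave only about 0.5 rad, which is still inside the 0.4–0.8 window.
- **Cameras:** they differed by 2–4 mm on absolute positions. For the ring that was up to about 7 mm between the side and wrist views in the last check, so I relied on relative distances and contact forces.
- **First turning readings:** a typo in my printout meant I had no torque readings for the first 0.9 rad. The strap was not due to bear before then.

I did not measure the bystanders again at the end; nothing suggests that they were touched.

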